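# Rock a tight tube block out of its block heater

### The arm

A 6-joint arm with a two-finger parallel gripper is mounted at the origin on a cart in front of the work surface, level with it; the furniture and walls round the work are solid. World frame = base frame: x ahead of the robot, y to its left, z up, the work surface at z = 0. Lengths are in mm, angles in degrees, forces in N, time in s.
With the tool pointing down it reaches from about 350 to 875 mm from the base axis. Payload 4.2 kg.
Tool frame: the origin (TCP) lies midway between the tips of the shut fingers; the grasp point (between the pads) lies 19 mm behind it; z points along the fingers, y is the line along which they close (so a half turn about z gives the same grasp; the last joint's range is limited). The gripper opens to 87 mm and grips with 3 to 60 N. Pads are 19 mm wide; open, the fingers measure 117 mm over their backs; the gripper's body (75 mm by 190 mm) begins 51 mm behind the grasp point.
Start: joints at [85.921, 22.042, 0.453, 0, -68.411, -14.817], TCP at [202.376, 591.306, 222.55] pointing down, gripper open.
Joint ranges: [-179.83, 179.83], [-69.29, 118.12], [-61.27, 80.66], [-181.25, 117.63], [-171.15, -9.14], [-177.46, 177.46]. Speed limits (degrees/s): [159.86, 159.86, 180, 180, 180, 180].

### API

Orientations are given as [roll, pitch, yaw] about the fixed x, y, z axes, in that order (R = Rz(yaw) Ry(pitch) Rx(roll)).
In Python, from workcell import manip, kin, vision gives the robot as it stands. The module is installed in compiled form; this text tells all that it offers. Calls block until the motion is done:
- manip.goto(position, orientation): joint-space move of the TCP to a pose.
- manip.movel(position, v=150, rotation=None): straight line of the TCP; rotation=None keeps the orientation; v is the mean speed in mm/s.
- manip.set_joints(angles): joint-space move.
- manip.set_gripper(opening): finger opening in mm; the grip force is fixed at half the most; returns when the fingers have stopped.
- manip.hold(seconds).
- kin.ik(position, orientation): joint angles nearest the present ones, or None.
- manip.get_state(): the state.
- vision.snapshot(name): name is "scene" or "top" or "wrist"; returns (picture, depth): 400x640x3 uint8, red, green, blue; 400x640 float32, mm along the optical axis (not along the pixel's ray), 0 where there is no reading.
- vision.camera_model(name): a dict with "intrinsics" (3x3 intrinsics, pixels), "eye" and "attitude" of the camera in the world. Camera axes: x right, y down, z forward; pixel columns grow to the right and rows downward; lengths in mm; the calibration is good to about 2 mm. A picture is of the moment at which its call begins: read the wrist's pose just before it. camera_model takes no time and is no camera call; for the wrist camera it gives the pose at the moment of the call.
A pose or a line that the arm cannot do raises manip.IKError and nothing moves.
- manip.finish_job(): hands the job in; it is judged then, once.
The state is a dict: "time": time; "q": joint angles; "joint_vel": joint speeds; "joint_efforts": joint torques, N m; "position": TCP position; "eef_rot": TCP orientation; "contact_force": force on the tool from outside, world axes, zero at the start; "torque": the same for the moment, N m; "finger_gap": finger opening in mm; "gripper_force": force on a finger pad.
Only numpy, scipy, OpenCV 4.12 (cv2) and the standard library are available. Lean on these libraries where they do the work, as an engineer would, in place of code of your own. Each camera call takes 0.05 s, during which the arm holds its last target. There are 200 camera calls.

### The job

The aluminium tube block sits jammed in the square well of the block heater. Take it by its upright tab and rock it free instead of pulling it straight out: with its foot still down in the well, lean it a good five degrees to the heater's left (seen from its display side), then as far to its right, and go on rocking while you ease it up until it comes loose. Finish while holding it level and still over the well with its foot just clear, a centimetre or two above the mouth; do not put it down or let go, and leave the crucible, the stopper and the small beaker alone.

Things in the scene. Friction and masses are not known exactly. Their poses are not given: they have to be found in the camera images.
- heater: Grey block heater fixed to the table: housing 124 x 124 mm, 50 mm high, with a dark display on its front. Origin: centre of its underside, on the table. x points to its back (away from the robot), y to its left side, z up; it stands turned by up to 0.75 rad either way.
- well_mouth (a point): Centre of the mouth of the heater's open-topped well, level with the housing's top (50 mm over the table); axes as the heater's. The well is 66 mm along x, 62 mm along y and 28 mm deep.
- clamp_middle (a point): Middle of the well, 14 mm above its floor, between two sprung rubber-faced rails that run along x on its left and right walls and clamp the block (about 25 N each): it holds hard against a straight pull. It can lean 0.15 rad left or right (about x); rocked and raised at once, it walks up, one side at a time. The rails let go when the foot is about 14 mm off the floor.
- block_tab (a point): Centre of the lifting tab of the block, 70 mm above the block's foot: where to grip. The tab is an upright flat plate, 12 mm thick along the block's y, 36 mm long along x, from 40 mm to 90 mm above the foot, on the middle of the block's top. Axes are the block's: x and y parallel to the heater's at the start, z up.
- block_foot (a point): Centre of the block's underside. The aluminium block is 60 mm (x) x 50 mm (y) x 40 mm high, weighs 0.25 to 0.45 kg, with six dark tube holes in its top; at the start its foot stands on the well's floor, 28 mm below the mouth (22 mm over the table).
- crucible_mid (a point): Centre of a white porcelain crucible, 44 mm wide and high, upright on the table. Bystander.
- stopper_mid (a point): Centre of a red rubber stopper, 32 mm wide, 27 mm high, on the table. Bystander.
- small_beaker_mid (a point): Centre of a small glass beaker, 56 x 65 mm, 70 mm high, on the table. Bystander.
Not all that is in view belongs to the job. What is shaped like the part that bears block_tab but purple is not meant.

How it is judged:
By the outcome, as a careful person would: the job done as asked, in the order asked, and still so for the second after the job is handed in, while the arm keeps its last pose, push and grip.
It also fails if it takes over 42 s, if anything falls off the work surface, if the arm or the gripper's body presses on something with over 40 N, if the wrist force passes 120 N, or if a joint passes its speed limit or range.

## Working session

There is one attempt and no reset: what is moved stays moved. The work goes in short steps, each a Python script; the robot and the scene stay as the last script left them, time stands still between calls to the robot, and variables do not carry over. Pictures are saved under pics/ and viewed, at most 10 in all, crops included, and the job is handed in when it is done.

```bash
mkdir -p pics; python3 - <<'E'
from workcell import manip,kin,vision
import cv2,numpy as np
for n in("scene","top"):
    p,d=vision.snapshot(n); cv2.imwrite(f"pics/{n}0.png",p[...,::-1]); np.save(f"pics/{n}0.npy",d); c=vision.camera_model(n); print(n,c)
s=manip.get_state();print(s)
E
```

```text
scene {'intrinsics': array([[399.86856469,   0.        , 314.88363123],
       [  0.        , 399.86856469, 199.64011254],
       [  0.        ,   0.        ,   1.        ]]), 'eye': array([ -49.00477935, -265.0939219 ,  718.50887123]), 'attitude': array([-133.42318791,   -0.65096703,  -51.18608232])}
top {'intrinsics': array([[442.73089635,   0.        , 329.44162878],
       [  0.        , 442.73089635, 197.34183976],
       [  0.        ,   0.        ,   1.        ]]), 'eye': array([273.02048291, 158.12243111, 977.24334736]), 'attitude': array([-1.68062167e+02, -8.04211315e-02, -9.04653761e+01])}
{'time': 0.1, 'q': array([ 8.59209439e+01,  2.20852108e+01,  3.88558589e-01, -2.34844247e-02,
       -6.84122055e+01, -1.48154998e+01]), 'joint_vel': array([-0.05594584, -0.09991922,  0.1053205 ,  0.14665802,  0.03940279,
       -0.07495822]), 'joint_efforts': array([ 4.33952900e-04, -3.91693211e+01,  1.87933892e+01,  4.23195899e+00,
        1.34242134e-02, -7.76976503e-05]), 'position': array([202.22191447, 590.81675896, 221.5922978 ]), 'eef_rot': array([ 1.79889180e+02, -6.74092021e-03, -1.89032107e+01]), 'contact_force': array([-0.07300975,  0.77001125,  0.27273495]), 'torque': array([0.01096783, 0.00294659, 0.06025933]), 'gripper_force': 0.0, 'finger_gap': 87.20713030066146}
```

View pics/top0.png

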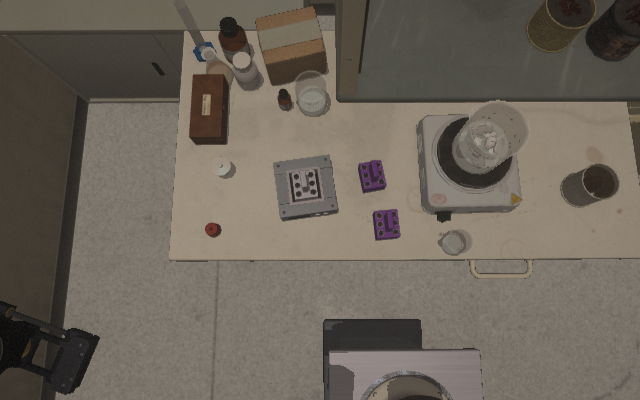

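View pics/scene0.png

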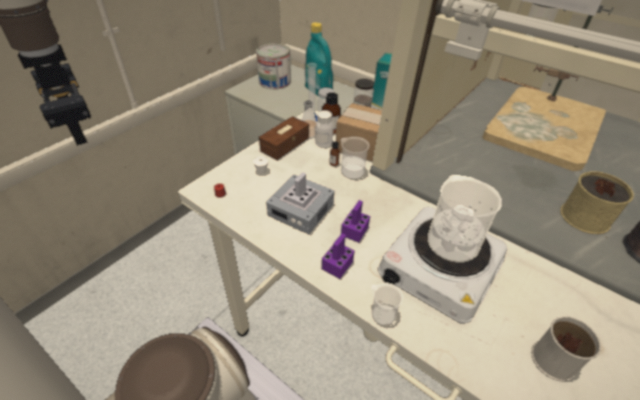

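The heater with the grey block is at top (306,187) and scene (301,202). Its dark display faces the robot, at top (320,215). Things that could be taken for the block:
- Grey block in the well, top (304,185): chosen, since it is aluminium and sits in the heater.
- Purple look-alikes, top (372,176) and (386,224): rejected.

The bystanders are the crucible (222,168), the stopper (213,230) and a small beaker at either (453,242) or (312,100). All are well away from the block.

```bash
cat > h.py <<'E'
from workcell import manip,kin,vision
import cv2,numpy as np
from scipy.spatial.transform import Rotation as R
def cloud(d,c):
    K=c["intrinsics"];v,u=np.mgrid[:d.shape[0],:d.shape[1]]
    p=np.stack([(u-K[0,2])/K[0,0]*d,(v-K[1,2])/K[1,1]*d,d],-1)
    return p@R.from_euler("xyz",c["attitude"],degrees=True).as_matrix().T+c["eye"]
E
python3 - <<'E'
from h import *
for n,(u0,u1,v0,v1) in dict(top=(262,350,145,230),scene=(255,345,160,240)).items():
    d=np.load(f"pics/{n}0.npy");P=cloud(d,vision.camera_model(n));im=cv2.imread(f"pics/{n}0.png")
    Q=P[v0:v1,u0:u1].reshape(-1,3); Z=Q[:,2]
    print(n,"z hist",[(a,int(((Z>a)&(Z<=a+10)).sum())) for a in range(-20,140,10)])
    for lo,hi,t in((44,56,"housing"),(57,70,"blocktop"),(100,120,"tab")):
        m=(Z>lo)&(Z<hi)
        if m.sum()<4: continue
        q=Q[m]; r=cv2.minAreaRect(q[:,:2].astype(np.float32)); print(t,m.sum(),q.mean(0).round(1),np.round(r[0],1),np.round(r[1],1),round(r[2],1))
    cv2.imwrite(f"pics/{n}c.png",cv2.resize(im[v0:v1,u0:u1],None,fx=6,fy=6,interpolation=2))
E
```

```text
top z hist [(-20, 0), (-10, 1630), (0, 2443), (10, 31), (20, 45), (30, 115), (40, 894), (50, 1675), (60, 494), (70, 6), (80, 8), (90, 7), (100, 13), (110, 98), (120, 0), (130, 0)]
housing 2412 [493.  208.1  50.7] [495.7 208.6] [124.7 124. ] 8.0
blocktop 521 [493.  207.8  62.9] [495.5 208.4] [60.2 49.9] 8.0
tab 111 [494.2 208.  111.9] [495.4 208.3] [36. 12.] 7.9
scene z hist [(-20, 0), (-10, 1822), (0, 2509), (10, 262), (20, 235), (30, 325), (40, 654), (50, 856), (60, 258), (70, 33), (80, 56), (90, 65), (100, 40), (110, 55), (120, 0), (130, 0)]
housing 1372 [485.8 200.6  50.3] [553.2 217.4] [246.9 126. ] 8.2
blocktop 285 [487.4 202.5  62.4] [494.5 208.9] [63.8 51.7] 8.3
tab 95 [492.  207.2 108.9] [492.9 208.8] [35.5 14. ] 10.0
```

View pics/topc.png

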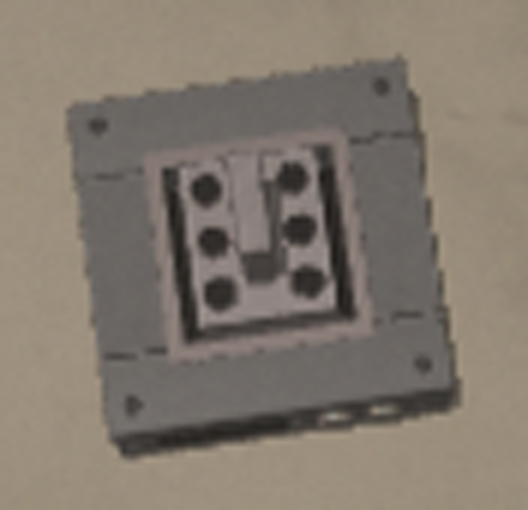

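```bash
python3 - <<'E'
from h import *
manip.goto([495.4,208.3,210],[180,0,8]); manip.hold(0.3)
c=vision.camera_model("wrist");p,d=vision.snapshot("wrist")
cv2.imwrite("pics/w1.png",p[...,::-1]);P=cloud(d,c);Q=P.reshape(-1,3)[d.ravel()>0]
Q=Q[(abs(Q[:,0]-495)<90)&(abs(Q[:,1]-208)<90)]
for lo,hi,t in((44,56,"housing"),(57,70,"blocktop"),(105,118,"tab")):
    m=(Q[:,2]>lo)&(Q[:,2]<hi)
    if m.sum()>4: r=cv2.minAreaRect(Q[m][:,:2].astype(np.float32)); print(t,m.sum(),np.median(Q[m][:,2]),r)
s=manip.get_state();print(s["time"],s["position"],s["eef_rot"],s["q"],s["contact_force"])
E
```

```text
housing 12716 50.82436284509177 ((495.50030517578125, 209.3292694091797), (123.5155029296875, 124.24568939208984), 8.078847885131836)
blocktop 2845 63.02000806883882 ((495.7346496582031, 209.3604278564453), (59.86172866821289, 50.05756378173828), 8.238567352294922)
tab 731 112.55363127450829 ((495.66375732421875, 209.58387756347656), (36.26530456542969, 11.667390823364258), 8.272184371948242)
2.2083 [495.29130417 208.66197485 209.98367253] [-1.79999836e+02  1.20214925e-03  8.03594385e+00] [ 4.01420914e+01  1.40983925e+01 -1.29845004e+01 -8.73497496e-04
 -6.29180383e+01  5.78942501e+01] [0.19214621 0.12889893 0.92076617]
```

View pics/w1.png

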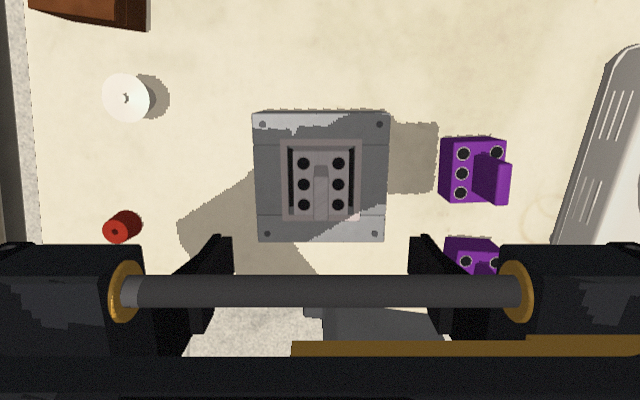

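The wrist view shows the grey block and tab centred at (320,180) in the heater, with the purple copies off to the right. All three measurements agree with the given sizes. Next I descend and grip.

```bash
python3 - <<'E'
from h import *
manip.movel([495.6,209.1,74],v=90,rotation=[180,0,8.15]); manip.hold(0.2)
manip.set_gripper(0); manip.hold(0.3)
s=manip.get_state();print({k:np.round(v,2) for k,v in s.items()})
E
```

```text
{'time': np.float64(5.56), 'q': array([ 4.015e+01,  2.273e+01, -2.283e+01,  2.000e-02, -4.445e+01,
        5.799e+01]), 'joint_vel': array([-0.02,  0.07,  0.2 , -0.07,  0.01,  0.02]), 'joint_efforts': array([ 1.200e+00, -3.499e+01,  1.446e+01,  2.750e+00,  2.500e-01,
        2.000e-02]), 'position': array([495.63, 208.9 ,  74.03]), 'eef_rot': array([179.98,   0.  ,   8.15]), 'contact_force': array([ 0.2 , -2.14,  0.66]), 'torque': array([-0.59, -0.28, -0.03]), 'gripper_force': np.float64(30.0), 'finger_gap': np.float64(11.51)}
```

```bash
cat >> h.py <<'E'
YAW=8.15; H=R.from_euler("z",YAW,degrees=True); P0=np.array([495.63,208.95,36.]); G=38.
def rock(a,lift,v=9):
    "a>0: lean to heater's left (deg); lift of the lower foot edge over the floor"
    t=np.radians(abs(a)); dz=lift+25*np.sin(t)-14*(1-np.cos(t))
    L=H*R.from_euler("x",-a,degrees=True)
    tcp=P0+[0,0,dz]+L.apply([0,0,G])
    manip.movel(tcp,v=v,rotation=(L*R.from_euler("x",180,degrees=True)).as_euler("xyz",degrees=True))
    s=manip.get_state(); e=R.from_euler("xyz",s["eef_rot"],degrees=True); zt=H.inv().apply(-e.apply([0,0,1]))
    print(round(s["time"],1),"cmd",a,lift,"lean",np.degrees(np.arctan2(zt[1],zt[2])).round(2),"err",(s["position"]-tcp).round(1),"F",H.inv().apply(s["contact_force"]).round(1),"M",s["torque"].round(2),"gap",round(s["finger_gap"],2))
def look(name):
    "block attitude from the wrist depth: plane of its top face"
    c=vision.camera_model("wrist");s=manip.get_state();p,d=vision.snapshot("wrist");cv2.imwrite(f"pics/{name}.png",p[...,::-1])
    e=R.from_euler("xyz",s["eef_rot"],degrees=True)
    B=cloud(d,c).reshape(-1,3)[d.ravel()>0]
    T=(e*R.from_euler("x",180,degrees=True)).inv().apply(B-s["position"])   # gripper-fixed, z up
    m=(abs(T[:,0])<27)&(abs(T[:,1])<23)&(abs(T[:,1])>9)&(abs(T[:,2]+12)<7)
    if m.sum()<30: return print("few top points",m.sum())
    A=np.c_[T[m][:,:2],np.ones(m.sum())];k=np.linalg.lstsq(A,T[m][:,2],rcond=None)[0]
    print("block rel. to gripper: slope y,x deg",np.degrees(np.arctan(k[[1,0]])).round(2),"top z",k[2].round(2),"(start -12)",m.sum())
E
python3 - <<'E'
from h import *
look("w2"); rock(3.5,0.2); rock(7.5,0.3); manip.hold(0.3); look("w3")
print(manip.get_state()["contact_force"])
E
```

```text
block rel. to gripper: slope y,x deg [0.01 0.35] top z -10.95 (start -12) 2413
6.1 cmd 3.5 0.2 lean 3.44 err [-0.1  0.2 -0.4] F [ 2.1 -1.8 -4.6] M [ 0.17 -0.5   0.01] gap 11.96
6.5 cmd 7.5 0.3 lean 7.45 err [-0.2 -0.1 -0.5] F [ 2.4 -2.8 -7.3] M [ 0.63 -0.79  0.08] gap 11.91
block rel. to gripper: slope y,x deg [0.99 0.51] top z -10.97 (start -12) 2441
[  3.08315305  -2.74965318 -11.49878179]
```

Block leans about 6.5° left and isn't slipping. Now right, then rocking upward.

```bash
python3 - <<'E'
from h import *
rock(0,0.6); rock(-7.7,0.6); manip.hold(0.3); look("w4")
E
```

```text
7.7 cmd 0 0.6 lean 0.06 err [-0.   0.   1.2] F [-2.8  0.3  6.2] M [-0.66  0.75 -0.09] gap 11.62
8.5 cmd -7.7 0.6 lean -7.65 err [-0.1  0.  -0.4] F [ 1.2  0.8 -4.8] M [-0.97 -0.36 -0.02] gap 11.62
block rel. to gripper: slope y,x deg [-1.    0.66] top z -11.18 (start -12) 2415
```

```bash
python3 - <<'E'
from h import *
a=7.5
for i,l in enumerate([1.5,3,4.5,6]):
    rock(a if i%2==0 else -a,l,v=12); 
look("w5")
E
```

```text
9.8 cmd 7.5 1.5 lean 7.43 err [ 0.  -0.1  0.6] F [-2.9 -2.   2.6] M [ 0.36  0.82 -0.11] gap 11.93
10.8 cmd -7.5 3 lean -7.44 err [ 0.  -0.1 -0.2] F [ 0.4  0.6 -2.2] M [-1.09 -0.05  0.03] gap 11.92
11.8 cmd 7.5 4.5 lean 7.41 err [0.  0.1 0. ] F [-0.  -1.9 -1.4] M [0.57 0.32 0.02] gap 11.98
12.8 cmd -7.5 6 lean -7.43 err [ 0.1 -0.2  0.1] F [-0.7  0.1 -0.1] M [-1.36 -0.07 -0.05] gap 12.18
block rel. to gripper: slope y,x deg [-1.19  0.3 ] top z -11.2 (start -12) 2415
```

```bash
python3 - <<'E'
from h import *
a=7.5
for i,l in enumerate([7.5,9,10.5,12,13.5,15]):
    rock(a if i%2==0 else -a,l,v=12)
look("w6")
E
```

```text
13.8 cmd 7.5 7.5 lean 7.4 err [-0.   0.3 -0. ] F [-0.4 -1.  -1.1] M [ 0.8   0.35 -0.06] gap 12.0
14.8 cmd -7.5 9 lean -7.43 err [ 0.2 -0.5  0.8] F [-2.4 -1.8  5.2] M [-1.25  0.47  0.05] gap 11.78
15.8 cmd 7.5 10.5 lean 7.61 err [1.3 0.1 1.6] F [ 0.8 -4.3  6.7] M [-1.46 -0.53  0.04] gap 11.94
16.7 cmd -7.5 12 lean -7.44 err [0.6 0.2 0.3] F [-0.2 -2.2  3.2] M [-0.82 -0.27 -0.06] gap 11.68
17.7 cmd 7.5 13.5 lean 7.39 err [1.1 2.8 4.4] F [-7.7  3.5 22.9] M [ 0.53  2.74 -0.22] gap 11.45
18.7 cmd -7.5 15 lean -7.43 err [-0.6  0.1 -0.7] F [ 0.4  0.6 -3.4] M [-0.44 -0.1  -0.02] gap 11.54
block rel. to gripper: slope y,x deg [ 0.02 -0.54] top z -11.05 (start -12) 2416
```

The rails have released: the block is square with the gripper and the load is about 3.4 N. Now I level it and raise it out.

```bash
python3 - <<'E'
from h import *
rock(0,19,v=12); rock(0,43,v=20); manip.hold(1.0); look("w7")
s=manip.get_state();print(s["time"],s["position"],s["eef_rot"],s["contact_force"],s["gripper_force"])
p,d=vision.snapshot("scene");cv2.imwrite("pics/s7.png",cv2.resize(p[150:260,230:360,::-1],None,fx=5,fy=5))
E
```

```text
19.3 cmd 0 19 lean -0.04 err [-0.2  0.3 -0.1] F [ 0.2 -0.6 -2.8] M [-0.04  0.   -0.02] gap 11.53
20.7 cmd 0 43 lean 0.01 err [-0.1 -0.  -0.2] F [-0.7 -0.6 -2.8] M [-0.08  0.02  0.04] gap 11.8
block rel. to gripper: slope y,x deg [ 0.14 -0.36] top z -11.0 (start -12) 2424
21.725 [495.61820449 208.92774077 117.00876828] [1.79999803e+02 7.60060433e-04 8.14683096e+00] [-0.21984802  0.17847608 -2.40331239] 29.996326211839914
```

View pics/s7.png

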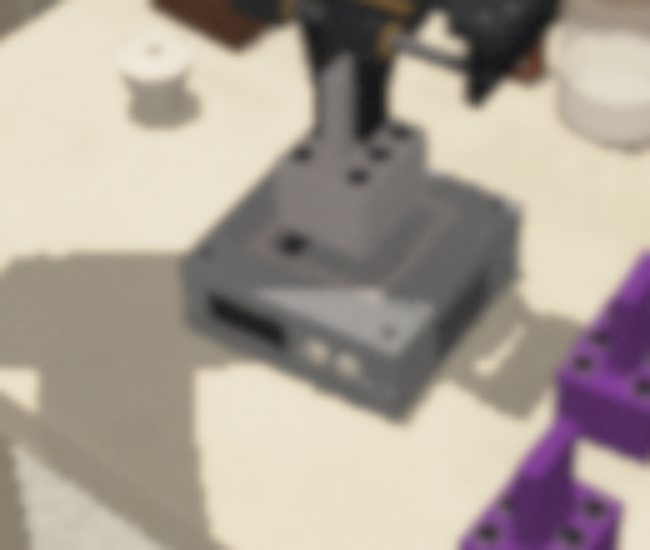

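The picture shows the block (350,190) held level over the well, with the dark well visible beneath its foot at (292,243). The block top is at z≈106, so its foot is at about 66, roughly 15 mm above the mouth.

```bash
python3 -c "
from workcell import manip
print(manip.finish_job())"
```

```text
the job is handed in; nothing more can be done
None
```

The job is handed in, with no verdict returned: I rocked the block about 6.5° left, then about 6.5° right, walked it up out of the rails, and am holding it level and still with its foot about 15 mm above the mouth, at about 22 s.

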